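# Slide the draining colander over the sauce dish

## Robot

A 7-joint arm with a two-finger parallel gripper is mounted at the origin on the work surface. World frame = base frame: x ahead of the robot, y to its left, z up, the work surface at z = 0. Lengths are in m, angles in rad, forces in N, time in s.
With the tool pointing down it reaches from about 0.425 to 0.925 m from the base axis. Payload 6.8 kg.
Tool frame: the origin (TCP) lies midway between the tips of the shut fingers; the grasp point (between the pads) lies 19 mm behind it; z points along the fingers, x is the direction in which the jaws open and shut, and the axes are right-handed (so a half turn about z gives the same grasp; the last joint's range is limited). The gripper opens to 88 mm and grips with 3 to 60 N. Pads are 20 mm wide; open, the fingers measure 115 mm over their backs; the gripper's body (75 mm by 178 mm) begins 61 mm behind the grasp point.
Start: joints at [-1.409, 0.477, 0.022, 1.555, -0.011, 1.109, -0.083], TCP at [0.18, 0.651, 0.223] pointing down, gripper open.
Joint ranges: [-2.96, 2.96], [-0.34, 2.1], [-1.41, 1.46], [0.24, 2.44], [-1.37, 4.51], [0.17, 1.92], [-2.96, 2.96]. Speed limits (rad/s): [2.39, 2.39, 3.14, 3.14, 3.14, 3.14, 3.14].

## Interface

Orientations are given as a 3x3 rotation matrix whose columns are the frame's x, y, z axes.
In Python, from cell import observe, capture, camera_params, sign_off, look_for, outline_of, place_of gives the robot as it stands.
- The arm moves only by the tool play_rows, never from a script. Its argument "increments" is text: rows parted by semicolons, each of 6 numbers parted by spaces: the shift along the tool's x, y, z in m, then the turn, a rotation vector about the tool's x, y, z in rad. In form: dx dy dz rx ry rz; .... A call has 1 to 20 rows; each row is the pose to reach, as a shift and turn from the pose measured when the call began, along the tool's axes at that moment; what a row does not reach only later rows make up. A row lasts 1/12 s, in which the tool goes at most 41.7 mm and 7.16 degrees, less where a joint would pass 70% of its speed; a pose out of reach is approached as far as the arm can. A call with a gripper value outside its range is refused whole. "claw" is the finger opening in m, from 0 to 0.0878, set as the call begins (left out, the last holds). The fingers move at their own pace and stop on an object; "newtons" is the grip in N (left out, the last holds). Time passes only in rows, so rows that repeat a pose let the fingers close. It gives the time, the measured TCP pose, the force and the opening at its end, in the units of the state.
- observe(): the state, without advancing time (a new reading comes with each control period).
- capture(name): name is "scene" or "top" or "wrist"; returns the picture (480x640x3 uint8, red, green, blue); there is no depth.
- camera_params(name): a dict with "fov_y" (degrees; the focal length in pixels is half the picture's height over the tangent of half this angle, whatever the lens; pixels are square), "cx", "cy" (the principal point, pixels), "position" and "orientation" of the camera in the world. Camera axes: x right, y down, z forward; pixel columns grow to the right and rows downward; lengths in m; the calibration is good to about 2 mm. A picture is of the moment at which its call begins: read the wrist's pose just before it. camera_params takes no time and is no camera call; for the wrist camera it gives the pose at the moment of the call.
- sign_off(): hands the job in, once; it reports no verdict.
Trained networks look in the newest picture that a camera, given by its name, has taken for a name from the list of things; names that differ only in an ending like _2 or _b are one class to them, and where a whole thing is asked for, a point or a joint stands for the part that bears it (a point fixed in the world has none). Each returns a list of dicts, best first, with "p" (0 to 1); they miss things now and then, are a little off and sometimes report something else, mostly with a low value. They report only what shows in the picture. A call takes as long as a camera call.
- look_for(target, camera): "position" ([x, y, z] in m, in world coordinates, good to about 4 mm: the middle of the surface that is visible of it).
- outline_of(target, camera): "mask" (480x640 bool, what is visible of it).
- place_of(target, camera): "position" ([x, y, z] in m, in world coordinates, good to about 4 mm: a listed point, or the origin of a listed thing).
The state is a dict: "t": time; "qpos": joint angles; "qvel": joint speeds; "joint_efforts": joint torques, N m; "position": TCP position; "tcp_rot": TCP orientation; "wrist_force": force on the tool from outside, world axes, zero at the start; "ft_torque": the same for the moment, N m; "width": finger opening in m.
Only numpy, scipy, OpenCV 4.12 (cv2) and the standard library are available. Lean on these libraries where they do the work, as an engineer would, in place of code of your own. Each camera call takes 0.05 s, during which the arm holds its last target.

## Task

Slide the red colander (its cradle has a white upright grip) along its two rails until it stands centred over the glass sauce dish, so that it can drip into the dish, and let go. Leave the dish and the two enamel mugs standing where they are.

Things in the scene. Friction and masses are not known exactly. Their poses are not given: they have to be found in the camera images.
- carriage: Grey cradle with a red colander (132 mm across, 52 high), slides on 2 level rails along its y. Origin: centre of the colander's underside, 108 mm above the table; x away from robot, z up. White upright grip, 36 (x) by 20 mm (y), centred at x -95, y 0, top at z 107; all else is below z 53. Starts at the rails' +y end, slides to -y past all three vessels. Friction 2.5 N, stays where left. 0.5 kg
- dish: Small round sauce dish of greenish glass, 96 mm across, 32 mm high. Origin: centre of its underside. It stands loose on a fixed scrap-wood plank (260 x 640 x 20 mm), within 6 mm of the middle line between the two rails (190 mm apart, 125 mm above the table), in one of three places in a row; the mugs are in the other two. The colander passes over all of them.
- mug_white: White enamel mug, 76 mm across, 75 mm high, handle on its own +y side (pointing away from the robot), standing loose on the plank between the rails; the colander passes 13 mm above its rim. Origin: centre of its underside. To be left alone.
- mug_blue: Blue enamel mug, same size and shape as the white one, also standing loose on the plank between the rails. Origin: centre of its underside. To be left alone.

How it is judged:
At the end, for the whole second after the job is handed in: The colander's centre is within 20 mm of the glass dish's centre, seen from above, and at rest; the dish and both mugs stand upright (within 10 degrees) and within 20 mm of where they started (horizontal distance between carriage and dish below 0.02 m and linear speed of carriage below 0.01 m/s and distance of each of dish, mug_white, mug_blue from where it was at the start of the episode below 0.02 m and angle between each of dish, mug_white, mug_blue's own z axis and vertical below 0.17 rad); the robot touches nothing.
It fails at once if the dish or a mug is shifted by more than 20 mm or tipped by more than about 20 degrees (distance of any of dish, mug_white, mug_blue from where it was at the start of the episode above 0.02 m or angle between any of dish, mug_white, mug_blue's own z axis and vertical above 0.35 rad).
It also fails if it takes over 32 s, if anything falls off the work surface, if the arm or the gripper's body presses on something with over 40 N, if the wrist force passes 120 N, or if a joint passes its speed limit or range.

## Working session

There is one attempt and no reset: what is moved stays moved. The work goes in short steps, Python scripts to look and compute and a tool call to move; the robot and the scene stay as the last step left them, time stands still between calls to the robot, and variables do not carry over. Pictures are saved under pics/ and viewed, and the job is handed in when it is done.

Besides the shell and the picture viewer there is one more tool, called after ">>>" as a command line: name --argument value ..., lists and objects as JSON in quotes. play_rows: Moves the arm, as the interface text tells. Its arguments: {"type":"object","properties":{"increments":{"type":"string"},"claw":{"type":"number"},"newtons":{"type":"number"}},"required":["increments"]}

```bash
mkdir -p pics; python3 - <<'E'
from cell import *
import cv2,numpy as np
s=observe();print(s['t'],s['position'],s['tcp_rot'],s['width'])
for c in("scene","top"):
    im=capture(c);cv2.imwrite(f'pics/{c}0.png',im[:,:,::-1]);p=camera_params(c);print(c,p)
    for n in("carriage","dish","mug_white","mug_blue"):
        print(n,[(np.round(d['position'],4),round(d['p'],2)) for d in place_of(n,c)][:3])
print(observe()['t'])
E
```

```text
0.0 [0.17978158 0.64998939 0.22170035] [[ 2.66542014e-01  9.63823238e-01 -3.47376988e-04]
 [ 9.63821624e-01 -2.66542205e-01 -1.76899861e-03]
 [-1.79759260e-03  1.36703000e-04 -9.99998375e-01]] 0.08801579835606872
scene {'fov_y': 54.967343625906175, 'cx': 317.5349203123747, 'cy': 238.18190851162092, 'position': array([ 0.88299094, -0.43740972,  0.67446876]), 'orientation': array([[ 0.87747907,  0.35547215, -0.32197832],
       [ 0.47943021, -0.63147292,  0.60941663],
       [ 0.01331004, -0.68911647, -0.72452835]])}
carriage [(array([0.6102, 0.1956, 0.1059]), 0.87)]
dish [(array([ 0.5948, -0.1628,  0.023 ]), 0.87)]
mug_white [(array([ 0.5935, -0.0461,  0.0186]), 0.9)]
mug_blue [(array([0.5995, 0.0707, 0.0198]), 0.61)]
top {'fov_y': 46.928265973229514, 'cx': 322.04672250021304, 'cy': 238.6447993402188, 'position': array([0.47181527, 0.04028625, 0.97294341]), 'orientation': array([[ 0.01436766, -0.98430149,  0.17590951],
       [-0.99986023, -0.01263876,  0.01094483],
       [-0.00854973, -0.17604217, -0.9843455 ]])}
carriage [(array([0.6098, 0.1983, 0.11  ]), 0.89), (array([ 0.5953, -0.049 ,  0.0214]), 0.58)]
dish [(array([ 0.5986, -0.1659,  0.0208]), 0.61)]
mug_white [(array([ 0.5943, -0.0502,  0.0202]), 0.6)]
mug_blue [(array([0.6035, 0.0671, 0.0181]), 0.94)]
0.5
```

View pics/scene0.png

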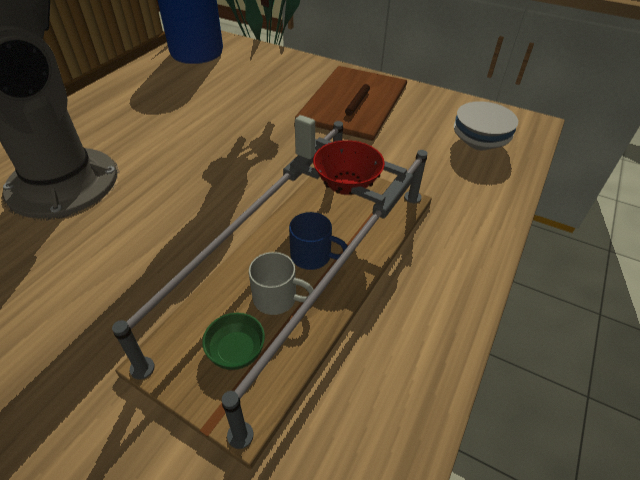

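View pics/top0.png

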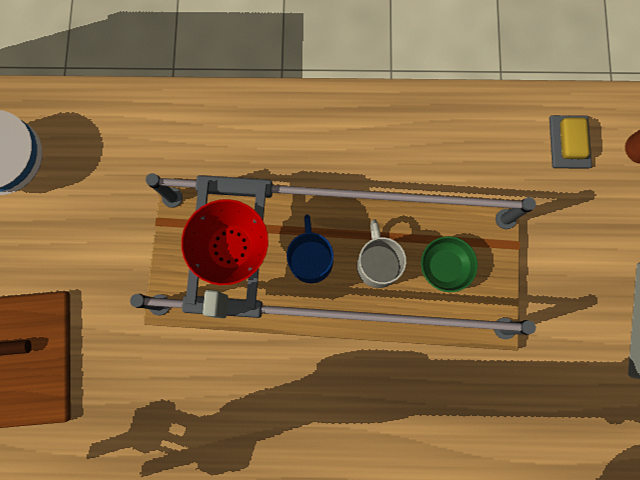

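```bash
cat > h.py <<'E'
from cell import *
import cv2,numpy as np
def ray(c,u,v,z,p=None):
    p=p or camera_params(c); f=240/np.tan(np.radians(p['fov_y']/2))
    d=p['orientation']@np.array([(u-p['cx'])/f,(v-p['cy'])/f,1]); o=p['position']
    return o+d*(z-o[2])/d[2]
def proj(c,X,p=None):
    p=p or camera_params(c); f=240/np.tan(np.radians(p['fov_y']/2))
    q=p['orientation'].T@(np.array(X)-p['position']); return f*q[0]/q[2]+p['cx'],f*q[1]/q[2]+p['cy']
E
python3 - <<'E'
from h import *
im=cv2.imread('pics/top0.png'); 
P=lambda u,v,z:np.round(ray('top',u,v,z),4)
near=[P(280,309.5,.129),P(500,325,.129)]; far=[P(280,188.5,.129),P(500,203,.129)]
for a in(near,far): print(a, 'dir',(a[1]-a[0])[:2]/np.linalg.norm(a[1]-a[0]))
hsv=cv2.cvtColor(im,cv2.COLOR_BGR2HSV)
g=cv2.inRange(hsv,(50,90,40),(80,255,255));r=cv2.inRange(hsv,(0,200,60),(4,255,255))
for n,m,z in(('dish',g,.052),('col',r,.16)):
    m[:,:170]=0;m[:,560:]=0; 
    k,l,st,ce=cv2.connectedComponentsWithStats(m); i=1+np.argmax(st[1:,4]);cs,_=cv2.findContours((l==i).astype('u1'),0,1)
    e=cv2.fitEllipse(max(cs,key=len));print(n,st[i],e,P(*e[0],z))
cv2.imwrite('pics/crop.png',cv2.resize(im[270:330,130:280],None,fx=5,fy=5,interpolation=2))
sc=cv2.imread('pics/scene0.png');cv2.imwrite('pics/crop2.png',cv2.resize(sc[100:220,250:400],None,fx=5,fy=5,interpolation=2))
E
```

```text
[array([0.5126, 0.1119, 0.129 ]), array([ 0.4941, -0.2199,  0.129 ])] dir [-0.05567001 -0.99844922]
[array([0.7021, 0.1171, 0.129 ]), array([ 0.6828, -0.2279,  0.129 ])] dir [-0.0558547  -0.99843891]
dish [ 421  236   56   56 2340] ((448.8713073730469, 263.814208984375), (54.06156539916992, 56.02022933959961), 126.91838836669922) [ 0.5963 -0.1625  0.052 ]
col [ 182  200   86   85 5423] ((224.2509002685547, 241.92991638183594), (83.51233673095703, 86.59574890136719), 52.72952651977539) [0.6102 0.1954 0.16  ]
```

View pics/crop.png

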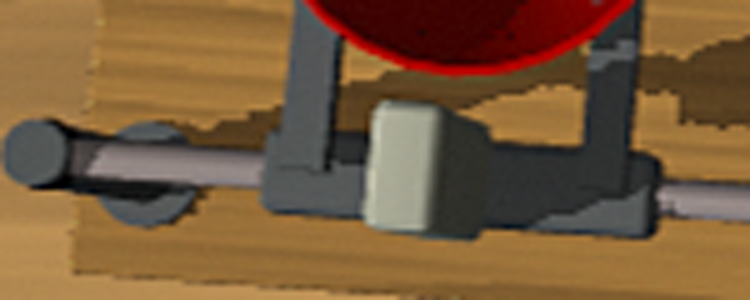

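View pics/crop2.png

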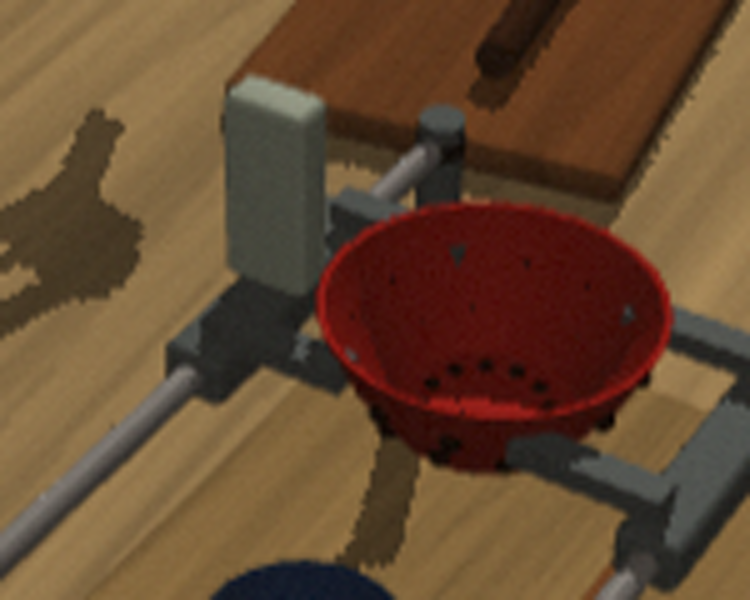

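```bash
python3 - <<'E'
from h import *
print(ray('top',211.5,303.2,.215))
u=np.array([-.0557,-.9984]);x=np.array([.9984,-.0557])
for c in[(.610,.1955)]:
  g=np.array(c)-.095*x;print(g,proj('top',[*g,.215]),proj('scene',[*g,.215]))
for c in[(.610,.1955)]: print((np.array([.5963,-.1632])-c)@u,(np.array([.5963,-.1632])-c)@x)
E
```

```text
[0.51572241 0.19847827 0.215     ]
[0.515152  0.2007915] (np.float64(209.79024543074388), np.float64(303.5959305740697)) (np.float64(304.9539685328693), np.float64(118.96109088385968))
0.35888917 0.0063015100000000665
```

>>> play_rows --increments "0 0 -0.02 0 0 0; -0.02 0.026 -0.04 0 0 -0.02; -0.04 0.052 -0.05 0 0 -0.04; -0.062 0.08 -0.05 0 0 -0.06; -0.084 0.108 -0.05 0 0 -0.08; -0.106 0.136 -0.05 0 0 -0.1; -0.128 0.165 -0.05 0 0 -0.12; -0.15 0.194 -0.05 0 0 -0.14; -0.172 0.222 -0.05 0 0 -0.16; -0.194 0.25 -0.05 0 0 -0.18; -0.216 0.279 -0.05 0 0 -0.2; -0.238 0.307 -0.05 0 0 -0.214; -0.26 0.336 -0.05 0 0 -0.214; -0.28 0.362 -0.05 0 0 -0.214; -0.3 0.388 -0.05 0 0 -0.214; -0.32 0.413 -0.05 0 0 -0.214; -0.335 0.433 -0.05 0 0 -0.214; -0.343 0.443 -0.05 0 0 -0.214; -0.343 0.443 -0.05 0 0 -0.214; -0.343 0.443 -0.05 0 0 -0.214" --claw 0.0878 --newtons 20

```text
t: 2.17
position: [0.5155, 0.2018, 0.2727]
tcp_rot: [[0.057, 0.998, -0.0], [0.998, -0.057, 0.0], [0.0, -0.0, -1.0]]
wrist_force: [-0.2, 0.6, 0.3]
width: 0.0881
```

>>> play_rows --increments "-0.001 0 0.015 0 0 0; -0.002 0 0.035 0 0 0; -0.002 0 0.055 0 0 0; -0.002 0 0.075 0 0 0; -0.002 0 0.088 0 0 0; -0.002 0 0.096 0 0 0; -0.002 0 0.096 0 0 0; -0.002 0 0.096 0 0 0"

```text
t: 2.83
position: [0.5149, 0.2009, 0.1769]
tcp_rot: [[0.056, 0.998, -0.0], [0.998, -0.056, 0.001], [0.0, -0.0, -1.0]]
wrist_force: [0.7, -0.4, 0.9]
width: 0.0878
```

>>> play_rows --increments "0 0 0 0 0 0; 0 0 0 0 0 0; 0 0 0 0 0 0; 0 0 0 0 0 0; 0 0 0 0 0 0; 0 0 0 0 0 0; 0 0 0 0 0 0; 0 0 0 0 0 0; 0 0 0 0 0 0; 0 0 0 0 0 0" --claw 0.0 --newtons 15

```text
t: 3.67
position: [0.5149, 0.2009, 0.1769]
tcp_rot: [[0.056, 0.998, -0.0], [0.998, -0.056, 0.001], [0.0, -0.0, -1.0]]
wrist_force: [-0.3, 0.1, -0.3]
width: 0.0245
```

>>> play_rows --increments "0 0 0 0 0 0; 0 0 0 0 0 0; 0 0 0 0 0 0"

```text
t: 3.92
position: [0.5149, 0.2007, 0.1768]
tcp_rot: [[0.056, 0.998, -0.001], [0.998, -0.056, 0.0], [0.0, -0.001, -1.0]]
wrist_force: [0.5, -0.1, 0.8]
width: 0.0203
```

```bash
python3 - <<'E'
from h import *
im=capture('scene');cv2.imwrite('pics/s1.png',im[:,:,::-1]);print(observe()['width'],observe()['wrist_force'])
im=capture('top');cv2.imwrite('pics/t1.png',im[:,:,::-1])
E
```

```text
0.020311994381739647 [-0.06086418 -1.40444252  0.71741031]
```

View pics/s1.png

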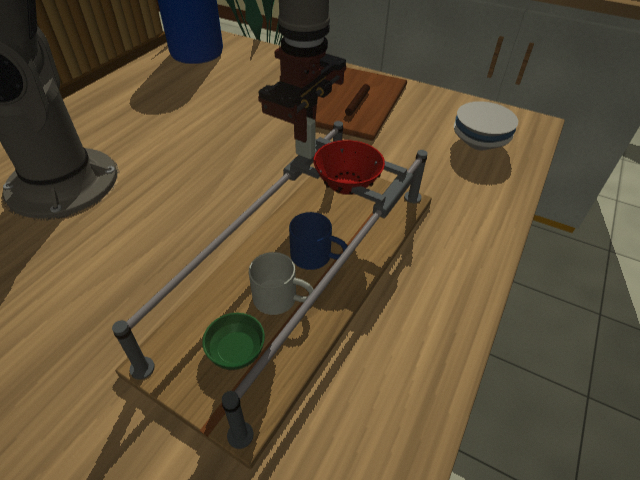

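The fingers (about px 303,125) hold the white grip and the width reads 20 mm. Next is the slide, starting slowly.

>>> play_rows --increments "-0.003 0 0 0 0 0; -0.008 0 0 0 0 0; -0.015 0 0 0 0 0; -0.023 0 0 0 0 0; -0.031 0 0 0 0 0; -0.039 0 0 0 0 0; -0.047 0 0 0 0 0; -0.055 0 0 0 0 0; -0.063 0 0 0 0 0; -0.071 0 0 0 0 0; -0.079 0 0 0 0 0; -0.087 0 0 0 0 0; -0.095 0 0 0 0 0; -0.102 0 0 0 0 0; -0.107 0 0 0 0 0; -0.11 0 0 0 0 0; -0.11 0 0 0 0 0"

```text
t: 5.43
position: [0.5089, 0.0894, 0.1768]
tcp_rot: [[0.057, 0.998, -0.0], [0.998, -0.057, -0.001], [-0.001, -0.0, -1.0]]
wrist_force: [3.4, -2.4, -2.8]
width: 0.0199
```

>>> play_rows --increments "-0.003 0 0 0 0 0; -0.01 0 0 0 0 0; -0.02 0 0 0 0 0; -0.03 0 0 0 0 0; -0.04 0 0 0 0 0; -0.05 0 0 0 0 0; -0.06 0 0 0 0 0; -0.07 0 0 0 0 0; -0.08 0 0 0 0 0; -0.09 0 0 0 0 0; -0.1 0 0 0 0 0; -0.11 0 0 0 0 0; -0.12 0 0 0 0 0; -0.13 0 0 0 0 0; -0.14 0 0 0 0 0; -0.148 0 0 0 0 0; -0.154 0 0 0 0 0; -0.158 0 0 0 0 0; -0.16 0 0 0 0 0; -0.16 0 0 0 0 0"

```text
t: 7.1
position: [0.5002, -0.0705, 0.1768]
tcp_rot: [[0.057, 0.998, 0.0], [0.998, -0.057, -0.001], [-0.001, 0.0, -1.0]]
wrist_force: [6.3, 0.4, -7.2]
width: 0.0201
```

>>> play_rows --increments "-0.003 0.0005 0.0005 0 0 0; -0.01 0.001 0.001 0 0 0; -0.018 0.001 0.001 0 0 0; -0.026 0.001 0.001 0 0 0; -0.034 0.001 0.001 0 0 0; -0.042 0.001 0.001 0 0 0; -0.05 0.001 0.001 0 0 0; -0.058 0.001 0.001 0 0 0; -0.066 0.001 0.001 0 0 0; -0.074 0.001 0.001 0 0 0; -0.08 0.001 0.001 0 0 0; -0.084 0.001 0.001 0 0 0; -0.087 0.001 0.001 0 0 0; -0.087 0.001 0.001 0 0 0; -0.087 0.001 0.001 0 0 0"

```text
t: 8.35
position: [0.4955, -0.158, 0.1767]
tcp_rot: [[0.057, 0.998, -0.001], [0.998, -0.057, -0.001], [-0.001, -0.001, -1.0]]
wrist_force: [-1.2, -0.7, 6.8]
width: 0.0201
```

```bash
python3 - <<'E'
from h import *
for c in("scene","top"):
    im=capture(c);cv2.imwrite(f'pics/{c}2.png',im[:,:,::-1])
    for n in("carriage","dish","mug_white","mug_blue"):
        print(c,n,[(np.round(d['position'],4),round(d['p'],2)) for d in place_of(n,c)][:2])
E
```

```text
scene carriage [(array([ 0.5892, -0.1619,  0.1064]), 0.93)]
scene dish [(array([ 0.5948, -0.1583,  0.0261]), 0.67)]
scene mug_white []
scene mug_blue [(array([0.5993, 0.0661, 0.017 ]), 0.69)]
top carriage [(array([ 0.5911, -0.1577,  0.1093]), 0.62)]
top dish []
top mug_white [(array([ 0.597 , -0.0483,  0.0221]), 0.96)]
top mug_blue [(array([0.6021, 0.0699, 0.0225]), 0.77)]
```

View pics/scene2.png

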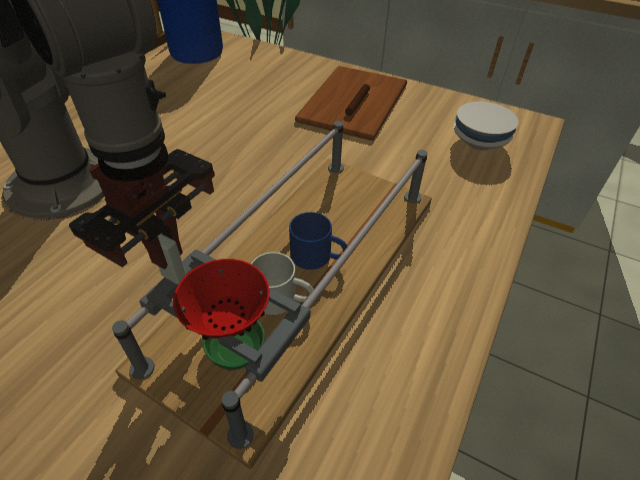

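View pics/top2.png

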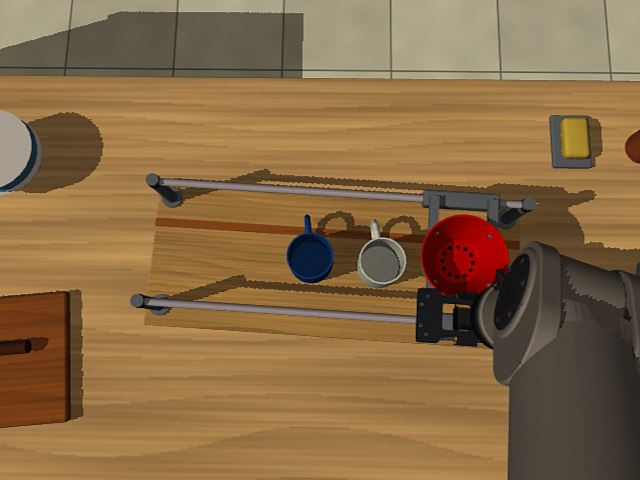

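```bash
python3 - <<'E'
from h import *
print(ray('top',465,255.5,.16), observe()['wrist_force'])
for nm in('scene0','scene2'):
  im=cv2.imread(f'pics/{nm}.png');hsv=cv2.cvtColor(im,cv2.COLOR_BGR2HSV)
  r=cv2.inRange(hsv,(0,190,50),(4,255,255))
  k,l,st,ce=cv2.connectedComponentsWithStats(r);i=1+np.argmax(st[1:,4]);print(nm,st[i],ray('scene',st[i][0]+st[i][2]/2,st[i][1]+25,.16))
a=cv2.imread('pics/scene0.png');g=cv2.inRange(cv2.cvtColor(a,cv2.COLOR_BGR2HSV),(50,90,40),(80,255,255));g[:300]=0
k,l,st,ce=cv2.connectedComponentsWithStats(g);i=1+np.argmax(st[1:,4]);print(st[i])
print('dish rim proj', [np.round(proj('scene',[.5965+.048*np.cos(t),-.163+.048*np.sin(t),.052])) for t in np.arange(0,6.2,.785)])
E
```

```text
[ 0.59443685 -0.16292624  0.16      ] [-0.99313516  0.06931007  6.65660256]
scene0 [ 313  141   71   53 2511] [0.61674198 0.18113056 0.16      ]
scene2 [ 173  259   96   79 5568] [ 0.578945   -0.14881134  0.16      ]
[ 203  313   62   55 2508]
dish rim proj [array([260., 352.]), array([265., 331.]), array([252., 315.]), array([230., 313.]), array([209., 325.]), array([203., 346.]), array([215., 363.]), array([240., 366.])]
```

>>> play_rows --increments "0 0 0 0 0 0; 0 0 0 0 0 0; 0 0 0 0 0 0; 0 0 0 0 0 0; 0 0 0 0 0 0; 0 0 0 0 0 0" --claw 0.07

```text
t: 9.35
position: [0.4954, -0.1579, 0.1766]
tcp_rot: [[0.057, 0.998, -0.001], [0.998, -0.057, -0.001], [-0.001, -0.001, -1.0]]
wrist_force: [-0.4, 0.4, 0.8]
width: 0.0562
```

>>> play_rows --increments "0 0 0 0 0 0; 0 0 0 0 0 0; 0 0 0 0 0 0; 0 0 -0.01 0 0 0; 0 0 -0.025 0 0 0; 0 0 -0.045 0 0 0; 0 0 -0.065 0 0 0; 0 0 -0.085 0 0 0; 0 0 -0.1 0 0 0; -0.03 -0.01 -0.11 0 0 0; -0.06 -0.02 -0.11 0 0 0; -0.09 -0.02 -0.11 0 0 0; -0.12 -0.02 -0.11 0 0 0; -0.14 -0.02 -0.11 0 0 0; -0.15 -0.02 -0.11 0 0 0; -0.15 -0.02 -0.11 0 0 0; -0.15 -0.02 -0.11 0 0 0"

```text
t: 10.77
position: [0.4672, -0.3058, 0.2868]
tcp_rot: [[0.057, 0.998, -0.001], [0.998, -0.057, -0.0], [-0.0, -0.001, -1.0]]
wrist_force: [0.6, 0.4, 0.1]
width: 0.07
```

```bash
python3 - <<'E'
from h import *
for c in("scene","top"):
    im=capture(c);cv2.imwrite(f'pics/{c}3.png',im[:,:,::-1])
    for n in("carriage","dish","mug_white","mug_blue"):
        print(c,n,[(np.round(d['position'],4),round(d['p'],2)) for d in place_of(n,c)][:2])
im=cv2.imread('pics/top3.png');r=cv2.inRange(cv2.cvtColor(im,cv2.COLOR_BGR2HSV),(0,200,60),(4,255,255));r[:,:400]=0;r[:,560:]=0
k,l,st,ce=cv2.connectedComponentsWithStats(r);i=1+np.argmax(st[1:,4]);s=st[i];print(s,ray('top',s[0]+s[2]/2,s[1]+s[3]/2,.16))
print(observe()['t'])
E
```

```text
scene carriage [(array([ 0.591 , -0.1626,  0.1085]), 0.59)]
scene dish [(array([ 0.5949, -0.1611,  0.0238]), 0.85)]
scene mug_white [(array([ 0.5954, -0.0466,  0.0188]), 0.81)]
scene mug_blue [(array([0.5982, 0.0682, 0.0157]), 0.84), (array([ 0.5916, -0.0469,  0.0188]), 0.28)]
top carriage [(array([ 0.5929, -0.1586,  0.1106]), 0.77)]
top dish [(array([0.6039, 0.0712, 0.0219]), 0.74)]
top mug_white [(array([ 0.5975, -0.0503,  0.0213]), 0.88)]
top mug_blue [(array([0.603 , 0.0676, 0.0217]), 0.88)]
[ 421  215   88   87 5300] [ 0.58994607 -0.16278689  0.16      ]
11.2667
```

View pics/scene3.png

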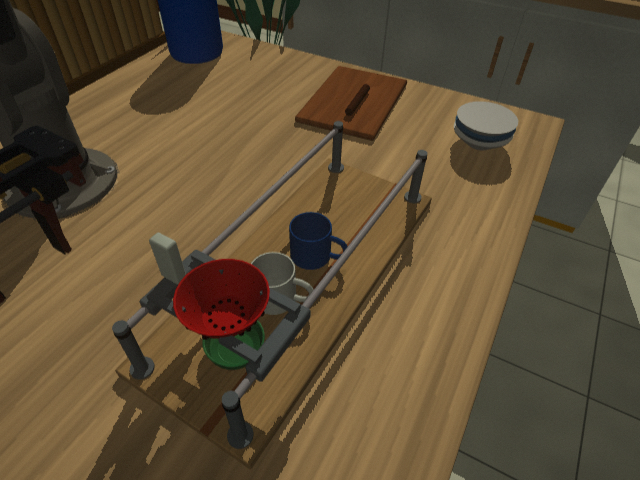

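View pics/top3.png

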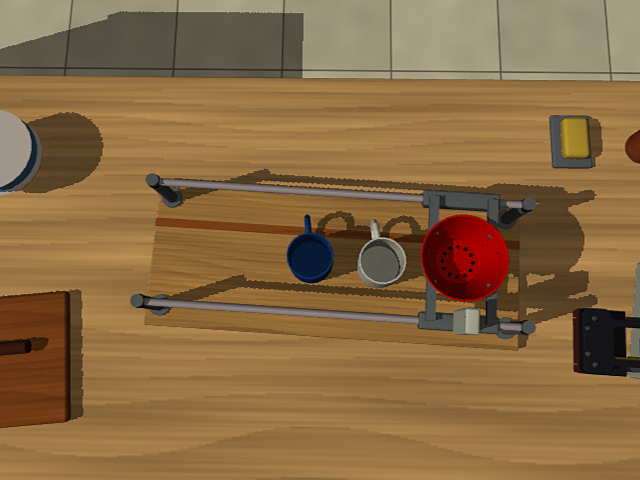

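The colander stands over the dish: its rim centre is at top px (465,258), or (0.590, -0.163), and the dish is at (0.596, -0.163). The mugs haven't moved and the gripper is clear.

```bash
python3 -c "
from cell import *
print(sign_off())"
```

```text
the job is handed in; nothing more can be done
None
```

I gripped the white upright, slid the colander about 0.36 m along the rails over the glass dish, let go and moved the arm clear. I handed the job in shortly after t = 11.3 s; `sign_off` gave no verdict.

- **Centring:** my last measurements put the colander's centre at about (0.590, -0.163) and the dish's at (0.596, -0.163). That is roughly 6 mm apart, mostly across the rails, against a limit of 20 mm.
- **Vessels:** the final scene-camera readings for the dish and both mugs matched the starting ones to within about 3 mm. All three look upright in the pictures.
- **Forces:** wrist-force components stayed below about 8 N in every reading I took.

**Check that disagreed:** in the last top view the network reported the dish at the blue mug's place. The colander hides the dish from above there, so I relied on the scene camera and the picture taken before the slide.

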